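Fetch the hand trowel from behind the seed tins

ROBOT

A 6-joint arm with a two-finger parallel gripper is mounted at the origin on the work surface. World frame = base frame: x ahead of the robot, y to its left, z up, the work surface at z = 0. Lengths are in m, angles in rad, forces in N, time in s.
With the tool pointing down it reaches from about 0.275 to 0.875 m from the base axis. Payload 12.5 kg.
Tool frame: the origin (TCP) lies on the centre line of the jaws, within the pads' length; the fingertips stand r.finger_overhang ahead of it and the grasp point (between the pads) lies 3 mm ahead of it (r.finger_overhang is the distance from the TCP to the fingertips, in m); z points along the fingers, y is the line along which they close (so a half turn about z gives the same grasp; the last joint's range is limited). The gripper opens to 85 mm and grips with 20 to 120 N. Pads are 22 mm wide; open, the fingers measure 114 mm over their backs; the gripper's body (76 mm by 85 mm) begins 54 mm behind the grasp point. The pads swing forward as they close: fully open they stand 13 mm farther back than shut.
Start: joints at [-1.25, 0.351, 1.652, -0, 1.139, -0.085], TCP at [0.217, -0.505, 0.23] pointing down, gripper open.
Joint ranges: [-2.75, 2.75], [-0.79, 2.1], [0.01, 2.65], [-1.57, 4.71], [0.07, 3.14], [-2.87, 2.87]. Speed limits (rad/s): [2.22, 2.22, 2.79, 3.14, 3.14, 3.14].

INTERFACE

Orientations are given as a unit quaternion [x, y, z, w].
In Python, from cell import r, optics gives the robot as it stands. The module is installed in compiled form; this text tells all that it offers. Calls block until the motion is done:
- r.move_to(position, orientation): joint-space move of the TCP to a pose.
- r.move_linear(position, rot=None, vel=0.15): straight line of the TCP; rot=None keeps the orientation; vel is the mean speed in m/s.
- r.set_joints(angles): joint-space move.
- r.set_gripper(opening, squeeze=None): opening from 0.0 (shut) to 1.0 (fully open); squeeze is the grip in N (None keeps the last); returns when the fingers have stopped.
- r.sleep(seconds).
- r.inverse_kinematics(position, orientation): joint angles nearest the present ones, or None.
- optics.get_image(name): name is "scene" or "top" or "wrist"; returns a dict with "pixels" (400x640x3 uint8, red, green, blue), "depth" (400x640 float32, m along the optical axis (not along the pixel's ray), 0 where there is no reading), "fx", "fy", "cx", "cy" (pixels), "camera_from_world" (4x4, takes a point from world to camera coordinates); the wrist camera has in their place "mount" (4x4, takes a point from camera to tool coordinates, whose origin is the TCP and whose axes are the flange's). Camera axes: x right, y down, z forward; pixel columns grow to the right and rows downward; lengths in m; the calibration is good to about 2 mm. A picture is of the moment at which its call begins: read the wrist's pose just before it.
A pose or a line that the arm cannot do raises r.PlanningError and nothing moves.
- r.hand_in(): hands the job in; it is judged then, once.
Readings, each from a call of its own:
- r.current_t(): time.
- r.current_q(): joint angles.
- r.current_qvel(): joint speeds.
- r.current_effort(): joint torques, N m.
- r.current_tool_pos(): TCP position.
- r.current_ee_rot(): TCP orientation.
- r.current_contact_force(): force on the tool from outside, world axes, zero at the start.
- r.current_torque(): the same for the moment, N m.
- r.current_opening(): opening from 0.0 (shut) to 1.0 (fully open).
- r.current_finger_force(): force on a finger pad.
Only numpy, scipy, OpenCV 4.12 (cv2) and the standard library are available. Lean on these libraries where they do the work, as an engineer would, in place of code of your own. Each camera call takes 0.05 s, during which the arm holds its last target. There are 200 camera calls.

TASK

A customer wants the green-handled hand trowel that lies behind the three seed tins on the counter display. First move all three tins, upright, to the grey side mat; with them standing there, lay the trowel flat and lengthwise inside the white tray and let go of it. Only then put the tins back, each upright and centred on the label card of its own colour (whichever card it stood on before).

Things in the scene. Friction and masses are not known exactly. Their poses are not given: they have to be found in the camera images.
- tin_red_mid (a point): centre, half-way up, of the red seed tin: round, upright, 52 mm in diameter, 60 mm tall, about 0.18 kg, red body and lid, white band with a green stripe. z up. At the start it stands on any one of the three cards, within 4 mm of its centre; neighbouring tins stand in a row about 90 mm apart. It must not be tipped over.
- tin_yellow_mid (a point): centre, half-way up, of the yellow seed tin: round, upright, 52 mm in diameter, 60 mm tall, about 0.18 kg, yellow body and lid, white band with a green stripe. z up. At the start it stands on any one of the three cards, within 4 mm of its centre; neighbouring tins stand in a row about 90 mm apart. It must not be tipped over.
- tin_blue_mid (a point): centre, half-way up, of the blue seed tin: round, upright, 52 mm in diameter, 60 mm tall, about 0.18 kg, blue body and lid, white band with a green stripe. z up. At the start it stands on any one of the three cards, within 4 mm of its centre; neighbouring tins stand in a row about 90 mm apart. It must not be tipped over.
- trowel_grip (a point): where to grip the hand trowel: near its balance point, half-way up its green handle (15 mm above the surface it lies on). x points along the trowel to the blade, z up. Handle 110 mm long (67 mm behind this point to 43 mm ahead), 28 mm wide, 30 mm high. The steel blade, 45 mm wide, about 10 mm high, ends 147 mm ahead. About 0.2 kg.
- trowel_mid (a point): middle of the trowel's whole length of 214 mm (40 mm from the grip point towards the blade), half-way up the handle; axes as at the grip point. At the start the trowel lies on the step behind the tins, along their row, about 66 mm behind (+x) the line of card centres, so the tins stand only some 12 to 30 mm from it.
- card_red_top (a point): centre of the top face of the red label card, a flat red plate 84 mm (its x) by 76 mm (its y), 3 mm thick, fixed on the fixed 30 mm high display step (top at 33 mm). z up. The cards lie in a row along their y, in any colour order. The step is wood, 276 mm wide (y), 180 mm deep (x), its middle 40 mm behind (+x) the row of cards.
- card_yellow_top (a point): centre of the top face of the yellow label card, a flat yellow plate 84 mm (its x) by 76 mm (its y), 3 mm thick, fixed on the fixed 30 mm high display step (top at 33 mm). z up. The cards lie in a row along their y, in any colour order. The step has a lip on its rear edge, 12 mm high, 6 mm thick, 124 to 130 mm behind (+x) the cards' centres.
- card_blue_top (a point): centre of the top face of the blue label card, a flat blue plate 84 mm (its x) by 76 mm (its y), 3 mm thick, fixed on the fixed 30 mm high display step (top at 33 mm). z up. The cards lie in a row along their y, in any colour order. Neighbouring cards' centres are 90 mm apart; none of the cards ever moves.
- mat: side mat: flat grey rubber mat with a dark edge, fixed on the counter to the left or right of the step, 280 mm (its x) by 110 mm (its y), top 3 mm above the counter; origin at the centre of its underside, z up. Room for three tins in a row along its x, some 85 mm apart.
- tray: customer's tray: shallow white tray fixed on the counter on the other side of the step from the mat, 282 mm (its x) by 142 mm (its y) outside, walls 6 mm thick and 14 mm high over all, floor 6 mm thick; inside 270 by 130 mm. Origin at the centre of its underside, z up.
Things that resemble listed ones, but are neither listed nor needed, are in the scene too. There is more than one size of the part that bears tin_yellow_mid; the job needs the smaller. Leave any turquoise look-alike of the part that bears tin_blue_mid alone.

How it is judged:
By the outcome, as a careful person would: the job done as asked, in the order asked, and still so for the second after the job is handed in, with the robot touching nothing.
It also fails if it takes over 144 s, if anything falls off the work surface, if the arm or the gripper's body presses on something with over 40 N, if the wrist force passes 120 N, or if a joint passes its speed limit or range.

## Working session

There is one attempt and no reset: what is moved stays moved. The work goes in short steps, each a Python script; the robot and the scene stay as the last script left them, time stands still between calls to the robot, and variables do not carry over. Pictures are saved under pics/ and viewed, at most 14 in all, crops included, and the job is handed in when it is done.

```bash
mkdir -p pics; python3 - <<'E'
from cell import r, optics
import cv2, numpy as np, pickle
d={}
for n in("scene","top"):
    im=optics.get_image(n); d[n]=im
    cv2.imwrite(f"pics/{n}0.png",im["pixels"][:,:,::-1])
    print(n,im["fx"],im["cx"],im["cy"],np.round(im["camera_from_world"],3).tolist(),(im["depth"]>0).mean())
pickle.dump(d,open("d0.pkl","wb"))
print(r.finger_overhang,r.current_ee_rot(),r.current_opening(),r.current_t())
E
```

```text
scene 513.0683589179213 332.1380838250131 197.28148329419653 [[-0.334, 0.943, -0.014, 0.168], [0.796, 0.274, -0.54, -0.381], [-0.505, -0.191, -0.842, 1.618], [0.0, 0.0, 0.0, 1.0]] 0.99616015625
top 430.49004999142625 316.042904243677 197.2503951524397 [[-0.026, -1.0, -0.011, 0.035], [-0.985, 0.027, -0.168, 0.526], [0.168, 0.007, -0.986, 0.947], [0.0, 0.0, 0.0, 1.0]] 0.995671875
0.022 [ 9.79487764e-01  2.01502967e-01 -6.35139824e-05 -5.20468144e-04] 0.9956601210078122 0.1
```

View pics/scene0.png

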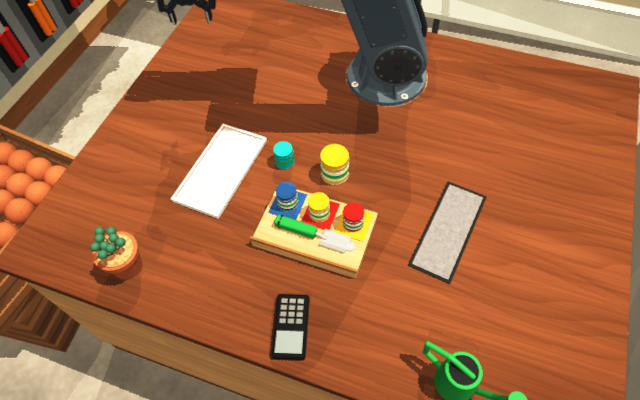

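View pics/top0.png

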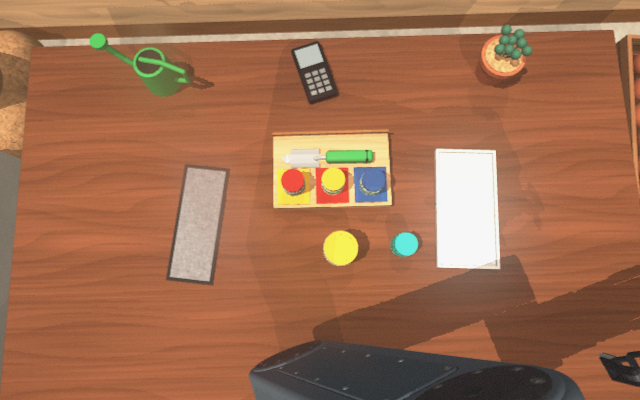

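The top view shows the tins: red at (293,181) on the yellow card, yellow at (333,181) on the red card, and blue at (372,181) on the blue card. The trowel lies at (285-372,157) with its blade to the left (+y). The mat is on the left, the tray on the right, and the large yellow and turquoise decoys are in front.

```bash
cat > h.py <<'E'
import numpy as np, cv2
def world(im):
    T=np.linalg.inv(im["camera_from_world"]) if "camera_from_world" in im else im["cfw_inv"]
    d=im["depth"]; v,u=np.indices(d.shape)
    P=np.stack([(u-im["cx"])/im["fx"]*d,(v-im["cy"])/im["fy"]*d,d],-1)
    return P@T[:3,:3].T+T[:3,3]
def ray(im,uv,z):
    T=np.linalg.inv(im["camera_from_world"]) if "camera_from_world" in im else im["cfw_inv"]
    uv=np.atleast_2d(uv).astype(float)
    D=np.c_[(uv[:,0]-im["cx"])/im["fx"],(uv[:,1]-im["cy"])/im["fy"],np.ones(len(uv))]@T[:3,:3].T
    o=T[:3,3]; return (o+D*((z-o[2])/D[:,2])[:,None])[:,:2]
HSV={"red":[(0,8),(172,180)],"yellow":[(22,34)],"blue":[(103,125)],"green":[(50,75)],"turq":[(82,100)]}
def cmask(im,c,s=140,v=60):
    h=cv2.cvtColor(im["pixels"],cv2.COLOR_RGB2HSV)
    m=np.zeros(h.shape[:2],np.uint8)
    for a,b in HSV[c]: m|=cv2.inRange(h,(a,s,v),(b,255,255))
    return m
def blobs(m,amin=40):
    n,l,st,c=cv2.connectedComponentsWithStats(m.astype(np.uint8))
    return [l==i for i in range(1,n) if st[i,4]>=amin]
def rect(xy):
    (c,s,a)=cv2.minAreaRect((np.asarray(xy)*1000).astype(np.float32)); return np.round([*c,*s,a],1)
E
python3 - <<'E'
import pickle,numpy as np,cv2
from h import *
d=pickle.load(open("d0.pkl","rb"))
for n in("top","scene"):
    im=d[n];W=world(im);x,y,z=W[...,0],W[...,1],W[...,2]
    print(n)
    for c in HSV:
        m=cmask(im,c)>0
        for lo,hi in((.025,.042),(.085,.1),(.035,.07),(.1,.3),(.06,.085)):
            for b in blobs(m&(z>lo)&(z<hi)&(x>.2)&(x<.8)&(abs(y)<.5)):
                print(c,lo,b.sum(),"z",np.round(np.median(z[b]),4),"mean",np.round(W[b][:,:2].mean(0)*1000,1),"rect",rect(W[b][:,:2]))
    h=cv2.cvtColor(im["pixels"],cv2.COLOR_RGB2HSV)
    for nm,m in(("white/grey",(h[...,1]<70)&(h[...,2]>60)&(z<.06)&(z>-.01)),):
        for b in blobs(m,200):
            print(nm,b.sum(),"z",np.round(np.median(z[b]),4),"rect",rect(W[b][:,:2]))
    # step
    b=(z>.025)&(z<.036)&(x>.3)&(x<.75)&(abs(y)<.3)
    b=max(blobs(b,200),key=np.sum); print("step",rect(W[b][:,:2]))
E
```

```text
top
red 0.025 579 z 0.033 mean [546.5 -13.8] rect [556.  -17.   74.9  84.7  88.8]
red 0.085 402 z 0.0934 mean [557.9  71.6] rect [558.6  71.4  46.8  50.5  90. ]
yellow 0.025 435 z 0.0327 mean [539.   82.2] rect [556.4  73.3  72.8  85.3  89.4]
yellow 0.085 402 z 0.0933 mean [558.7 -18.2] rect [559.3 -18.   48.7  48.6  87.6]
yellow 0.085 760 z 0.0871 mean [408.4 -30.1] rect [407.9 -30.5  69.2  71.   88.3]
turq 0.035 394 z 0.0604 mean [ 413.9 -175.2] rect [ 414.1 -175.4   47.3   46.7   88.5]
turq 0.06 221 z 0.0613 mean [ 413.6 -176.3] rect [ 412.8 -175.9   43.6   47.6   34.7]
white/grey 1352 z 0.0227 rect [850.8  19.9 143.8  70.   16.9]
white/grey 622 z 0.0345 rect [622.   48.5 102.1  44.9  88.2]
white/grey 7432 z 0.0066 rect [ 500.9 -337.2  151.   289.6   86.5]
white/grey 4708 z 0.003 rect [478.  305.9 107.7 271.5  82.6]
step [593.6 -17.7 175.7 276.1   0. ]
scene
red 0.025 356 z 0.0334 mean [566.1  -4.7] rect [555.1 -14.3  84.8  78.3   1.3]
red 0.085 323 z 0.0936 mean [561.   75.8] rect [560.7  75.2  49.7  48.6   8.9]
yellow 0.025 313 z 0.0337 mean [566.1  95.9] rect [554.7  76.5  76.5
[... 488 characters left out ...]
2.1  82.8  22.1  88.6]
turq 0.035 315 z 0.0594 mean [ 420.3 -170.5] rect [ 415.  -173.1   52.8   49.5   39.9]
turq 0.06 136 z 0.0619 mean [ 415.6 -173.5] rect [ 415.  -174.7   45.9   48.3   74.2]
white/grey 203 z 0.023 rect [  136.8 -1332.8    20.6    48.3    83.6]
white/grey 1575 z 0.0149 rect [ 37.5  -0.8 251.3 175.1  89. ]
white/grey 4516 z 0.0066 rect [ 489.8 -334.8  157.8  300.9   86.5]
white/grey 3608 z 0.0042 rect [476.9 307.7 102.9 273.6  82.1]
white/grey 520 z 0.0353 rect [622.8  50.9 101.8  48.1  88.4]
white/grey 242 z 0.0231 rect [809.    8.1  44.8  55.2  13.6]
white/grey 672 z 0.023 rect [886.2  32.4  56.2  63.   17.6]
step [ 5.918e+02 -1.280e+01  1.747e+02  2.769e+02  1.000e-01]
```

```bash
cat >> h.py <<'E'
from scipy.spatial.transform import Rotation as Ro
def quat(yaw): return [float(np.cos(yaw/2)),float(np.sin(yaw/2)),0.,0.]
def wrist():
    from cell import r,optics
    p=r.current_tool_pos();q=r.current_ee_rot()
    im=dict(optics.get_image("wrist"))
    T=np.eye(4);T[:3,:3]=Ro.from_quat(q).as_matrix();T[:3,3]=p
    im["cfw_inv"]=T@im["mount"]; return im
E
python3 - <<'E'
from h import *; from cell import r,optics
import pickle
im=wrist();print(np.round(im["mount"],3).tolist(),im["fx"])
r.move_to([0.50,-0.02,0.40],quat(0)); print(r.current_q(),r.current_t())
a=wrist();cv2.imwrite("pics/w1.png",a["pixels"][:,:,::-1])
r.set_gripper(0.33);b=wrist();print(r.current_opening())
r.set_gripper(0.75);c=wrist();print(r.current_opening())
pickle.dump((a,b,c),open("d1.pkl","wb"))
for im in(a,b,c):
    cam=im["mount"];d=im["depth"];v,u=np.indices(d.shape)
    P=np.stack([(u-im["cx"])/im["fx"]*d,(v-im["cy"])/im["fy"]*d,d],-1)@cam[:3,:3].T+cam[:3,3]
    m=(d>0)&(P[...,2]<.1)&(P[...,2]>-.1)
    if m.sum():
        Q=P[m];print(m.sum(),"zmax",np.percentile(Q[:,2],[50,99,100]),"y",Q[:,1].min(),Q[:,1].max(),"inner",abs(Q[Q[:,2]>.0][:,1]).min() if (Q[:,2]>0).any() else 0)
E
```

```text
[[0.0, -0.949, -0.315, 0.081], [1.0, -0.0, 0.0, 0.0], [-0.0, -0.315, 0.949, -0.144], [0.0, 0.0, 0.0, 1.0]] 284.29752319515984
[-1.34103213e-01  1.34423083e-01  1.51760986e+00 -1.51963744e-04
  1.49003169e+00  1.43730088e+00] 2.2583
0.328402157868911
0.7482177030611905
40857 zmax [-0.07850947 -0.02087304 -0.01351897] y -0.0748686938034456 0.07516853264730221 inner 0
39991 zmax [-0.07692664 -0.01247452 -0.00135555] y -0.06562433217066382 0.06637387024740835 inner 0
39366 zmax [-0.07748018 -0.01518787 -0.00576037] y -0.06761181374157897 0.06815066306161711 inner 0
```

View pics/w1.png

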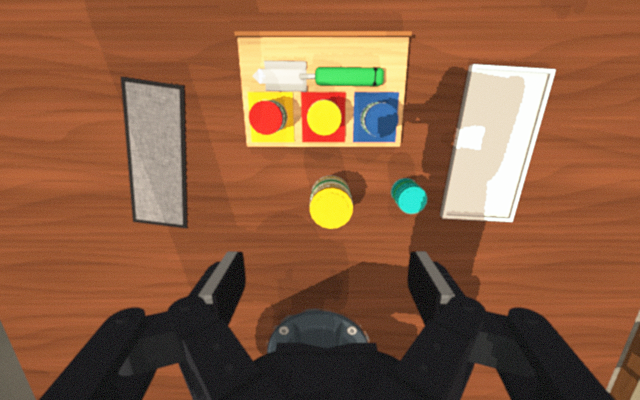

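The wrist view shows the step with cards and tins at (265-380,117), the trowel at (250-385,75), the mat on the left and the tray on the right. The fingertips are at (238,255) and (418,255). Next I'll refine the positions from this view and check the fingertip depth.

```bash
python3 - <<'E'
import pickle
from h import *
a,b,c=pickle.load(open("d1.pkl","rb"))
for im in(a,c,b):
    cam=im["mount"];d=im["depth"];v,u=np.indices(d.shape)
    P=np.stack([(u-im["cx"])/im["fx"]*d,(v-im["cy"])/im["fy"]*d,d],-1)@cam[:3,:3].T+cam[:3,3]
    m=(d>0)&(d<.25)&(u<320)&(u>150)
    vv=v[m].min(); k=np.argwhere(m&(v<=vv+3))
    print("tip px",k[0][::-1],np.round(P[k[0][0],k[0][1]]*1000,1))
    k=np.argwhere(m&(P[...,2]>P[...,2][m].max()-.003));print("deep",k[:3,::-1].tolist(),np.round(P[k[0][0],k[0][1]]*1000,1))
im=a;W=world(im);x,y,z=W[...,0],W[...,1],W[...,2]
for c in HSV:
    m=cmask(im,c)>0
    for lo,hi in((.025,.042),(.086,.1),(.042,.07)):
        for b in blobs(m&(z>lo)&(z<hi)&(x>.4)&(x<.8)&(abs(y)<.3)):
            print(c,lo,b.sum(),"z",np.round(np.median(z[b]),4),"mean",np.round(W[b][:,:2].mean(0)*1000,1),"rect",rect(W[b][:,:2]))
d=pickle.load(open("d0.pkl","rb")); d["wrist"]=a
for n,im in d.items():
    h=cv2.cvtColor(im["pixels"],cv2.COLOR_RGB2HSV);W=world(im);x,y,z=W[...,0],W[...,1],W[...,2]
    m=(z>-.008)&(z<.03)&(x>.25)&(x<.75)&(((y<-.22)&(y>-.45)&(h[...,1]<110))|((y>.2)&(y<.4)&(h[...,1]<110)))
    for b in blobs(m,1000):
        Q=W[b];cy=Q[:,1].mean();zz=.012 if cy<0 else .003
        cn=max(cv2.findContours(b.astype(np.uint8),0,1)[0],key=cv2.contourArea)
        R=rect(ray(im,cn[:,0],zz)); print(n,"tray" if cy<0 else "mat",R,"medz",np.median(Q[:,2]))
E
```

```text
tip px [228 251] [ 11.3 -48.8 -17.6]
deep [[242, 251], [242, 253], [243, 253]] [ 10.4 -42.3 -16. ]
tip px [253 244] [ 12.1 -37.7 -11.7]
deep [[266, 245], [266, 248], [267, 248]] [  9.7 -31.8  -8.4]
tip px [289 239] [ 11.3 -20.   -4.4]
deep [[294, 239], [301, 240], [301, 241]] [ 11.1 -17.3  -4.1]
red 0.025 1151 z 0.0328 mean [559.6 -13.6] rect [557.3 -15.   75.8  82.   90. ]
red 0.086 873 z 0.0933 mean [560.4  71.8] rect [560.1  72.3  50.7  47.3  89.8]
yellow 0.025 380 z 0.0327 mean [591.9  81.4] rect [593.1  76.7  27.8  79.9  14.9]
yellow 0.025 515 z 0.0327 mean [525.7  70.7] rect [5.292e+02 7.460e+01 3.010e+01 7.750e+01 1.000e-01]
yellow 0.086 902 z 0.0932 mean [560.5 -17.5] rect [ 5.60e+02 -1.75e+01  5.02e+01  4.91e+01  1.00e-01]
yellow 0.086 681 z 0.087 mean [418.9 -29.4] rect [423.  -29.1  72.2  45.2  89.9]
blue 0.025 893 z 0.0328 mean [562.8 -98. ] rect [ 557.4 -105.    78.6   72.3    0. ]
blue 0.086 847 z 0.0933 mean [ 556.5 -105.4] rect [ 555.8 -104.3   48.9   47.3    4.2]
green 0.042 1117 z 0.0594 mean [620.8 -56.2] rect [621.1 -57.1 104.8  25.6  88.6]
turq 0.025 51 z 0.0386 mean [ 428.4 -158.3] rect [ 428.1 -161.    13.2   44.4   50.5]
turq 0.042 601 z 0.06 mean [ 421.  -173.4] rect [ 4.210e+02 -1.755e+02  4.200e+01  5.020e+01  2.000e-01]
scene tray [ 497.2 -330.3  151.7  291.8   86.8] medz 0.006538347357618823
scene mat [478.2 306.5 107.8 278.9  82.2] medz 0.004163631560079817
top tray [ 467.  -353.2  201.3  349.7   85.1] medz 0.00581342556738107
top mat [479.5 303.3 110.7 279.2  82. ] medz 0.002913006637636384
wrist tray [ 498.2 -331.4  152.5  287.6   86.8] medz 0.005929648598944071
wrist mat [480.3 304.6 109.7 278.3  82.1] medz 0.0031052379465403845
```

```bash
python3 - <<'E'
from h import *; from cell import r
r.set_gripper(0.33)
r.move_to([0.42,0.14,0.06],quat(0))
f0=np.array(r.current_contact_force())
print(r.current_t(),f0)
z=.030
r.move_linear([0.42,0.14,z],vel=.1)
while z>0.0:
    f=np.array(r.current_contact_force())-f0
    if abs(f[2])>4: break
    z-=.0015; r.move_linear([0.42,0.14,z],vel=.05)
print("contact z",z,r.current_tool_pos(),f,r.current_t())
r.move_linear([0.42,0.14,.08],vel=.2)
E
```

```text
5.2917 [ 0.4925097  -0.17023894 -0.6808535 ]
contact z -9.974659986866641e-18 [ 4.19941147e-01  1.39985020e-01 -7.37758386e-05] [-0.58486747  0.1616813   0.67332868] 10.7417
```

```bash
python3 - <<'E'
from h import *; from cell import r
r.move_linear([0.42,0.14,.004],vel=.2);f0=np.array(r.current_contact_force());z=.002
print(f0)
while z>-.025:
    f=np.array(r.current_contact_force())-f0
    if abs(f[2])>4: break
    z-=.001; r.move_linear([0.42,0.14,z],vel=.05)
print("contact z",z,r.current_tool_pos(),f,r.current_t())
im=wrist();cv2.imwrite("pics/w2.png",im["pixels"][:,:,::-1])
r.move_linear([0.42,0.14,.08],vel=.2)
E
```

```text
[0.0757417  0.30585299 0.05777403]
contact z -0.002 [ 0.4200437   0.1400156  -0.00123991] [-4.36931839 -1.86260041 18.5712574 ] 12.825
```

View pics/w2.png

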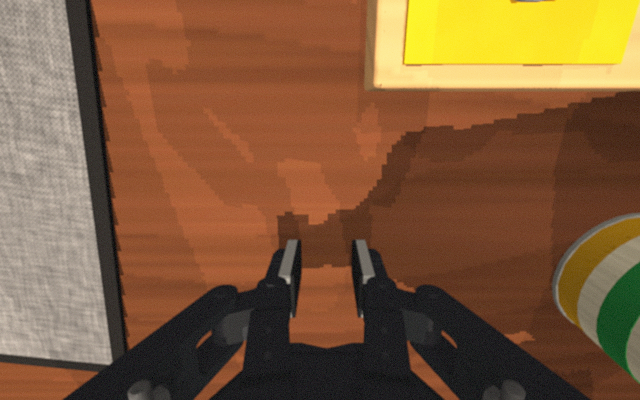

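The contact test shows the real fingertips are about level with the TCP (1 mm behind it at 0.33 opening), so I'll use this measured value. Now the tins.

```bash
cat >> h.py <<'E'
Hz=.16
CARD={"yellow":(.556,.0745),"red":(.556,-.0155),"blue":(.556,-.1052)}
SLOT={k:(.4795+.084*s,.3045-.0117*s) for k,s in(("red",1),("yellow",0),("blue",-1))}
def q_for(p,yaw):
    from cell import r
    c=[(y,r.inverse_kinematics(p,quat(y))) for y in(yaw,yaw+np.pi)]
    c=[(np.abs(np.array(s)-r.current_q()).max(),y) for y,s in c if s is not None]
    return quat(min(c)[1])
def pick(xy,z,yaw,op,f=40,h=Hz):
    from cell import r
    p=[*xy,h]; r.move_to(p,q_for(p,yaw)); r.set_gripper(op)
    r.move_linear([*xy,z],vel=.15)
    F=np.array(r.current_contact_force())
    r.set_gripper(0,f); o=r.current_opening()
    r.move_linear(p,vel=.15); print("grip opening",round(o,3),"down F",F.round(1),"lifted",round(r.current_opening(),3),"t",r.current_t())
def place(xy,z,yaw,op,h=Hz,keep=False):
    from cell import r
    p=[*xy,h]; r.move_to(p,quat(yaw) if keep else q_for(p,yaw))
    r.move_linear([*xy,z+.01],vel=.18); r.move_linear([*xy,z],vel=.04)
    print("place F",np.round(r.current_contact_force(),1)); r.set_gripper(op)
    r.move_linear(p,vel=.2); print("t",r.current_t())
E
python3 - <<'E'
from h import *; from cell import r
pick((.560,.0727),.043,0,.8)
place(SLOT["red"],.0145,0,.8)
im=wrist();cv2.imwrite("pics/w3.png",im["pixels"][:,:,::-1])
E
```

```text
grip opening 0.601 down F [0.8 0.6 0.2] lifted 0.598 t 16.7917
place F [-1.2  0.3 -1.8]
t 20.1667
```

View pics/w3.png

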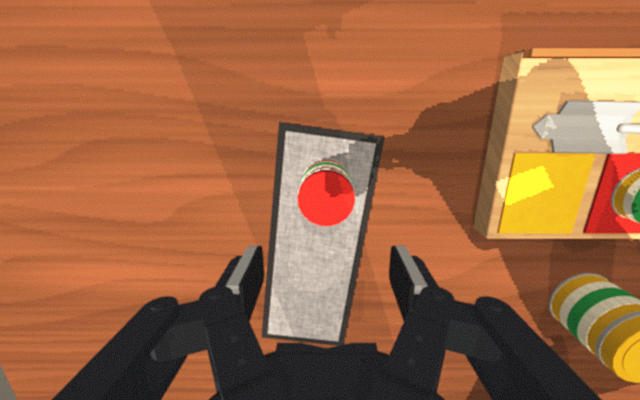

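The picture shows the red tin standing upright on the mat at (327,195). On to the other two.

```bash
python3 - <<'E'
from h import *; from cell import r
for c,xy in(("yellow",(.560,-.0167)),("blue",(.556,-.1043))):
    pick(xy,.043,0,.8); place(SLOT[c],.0145,0,.8)
r.move_to([.52,-.04,.30],q_for([.52,-.04,.30],0))
im=wrist();cv2.imwrite("pics/w4.png",im["pixels"][:,:,::-1])
W=world(im);x,y,z=W[...,0],W[...,1],W[...,2]
for c,lo,hi in(("green",.042,.07),("red",.025,.042),("yellow",.025,.042),("blue",.025,.042),("red",.055,.07),("yellow",.055,.07),("blue",.055,.07)):
    for b in blobs((cmask(im,c)>0)&(z>lo)&(z<hi)&(x>.35)&(x<.8),150):
        print(c,lo,b.sum(),"z",np.round(np.median(z[b]),4),"rect",rect(W[b][:,:2]))
E
```

```text
grip opening 0.6 down F [-1.   0.2 -0.1] lifted 0.604 t 23.775
place F [ 0.5 -0.3 -1.9]
t 27.5167
grip opening 0.601 down F [-0.4 -0.2  1.2] lifted 0.601 t 31.425
place F [-0.4 -0.3 -1. ]
t 35.5667
green 0.042 1745 z 0.0595 rect [621.4 -57.4 106.   25.8  89.1]
red 0.025 3215 z 0.0328 rect [ 5.574e+02 -1.510e+01  8.400e+01  7.650e+01  4.000e-01]
yellow 0.025 3308 z 0.0328 rect [556.2  75.1  86.1  78.7   0. ]
blue 0.025 2943 z 0.0328 rect [ 5.568e+02 -1.052e+02  7.990e+01  7.250e+01  1.000e-01]
red 0.055 1363 z 0.0631 rect [563.  291.4  51.6  51.1  48.7]
yellow 0.055 958 z 0.0633 rect [478.9 304.1  50.1  49.5  86.3]
blue 0.055 812 z 0.0631 rect [395.6 314.9  48.7  50.7  21.1]
```

View pics/w4.png

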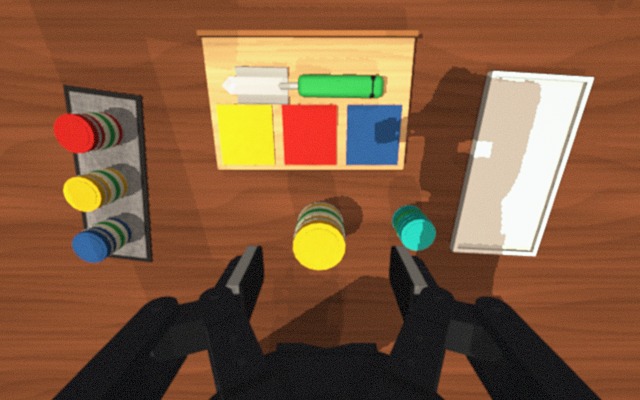

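All three tins stand on the mat and the trowel hasn't moved (handle at (300-383,86)). Now the trowel goes into the tray.

```bash
python3 - <<'E'
from h import *; from cell import r
xy=(.6215,-.044); p=[*xy,.16]
r.move_to(p,quat(np.pi/2)); r.set_gripper(.6)
r.move_linear([*xy,.035],vel=.12); print(r.current_contact_force())
r.set_gripper(0,60); print(r.current_opening()); 
r.move_linear(p,vel=.12); print(r.current_opening(),r.current_contact_force())
place((.4585,-.331),.0115,np.radians(-3.2),.6,keep=True)
p=[.45,-.25,.32];r.move_to(p,quat(np.radians(-3.2)))
im=wrist();cv2.imwrite("pics/w5.png",im["pixels"][:,:,::-1])
W=world(im);z=W[...,2];x=W[...,0]
for b in blobs((cmask(im,"green")>0)&(z<.06)&(z>.012)&(x>.3)&(x<.7),150): print(np.median(z[b]),rect(W[b][:,:2]))
E
```

```text
[ 0.6516362  -0.55303741 -0.41713891]
0.3143041238177227
0.3156255111621659 [-0.96236335 -0.58987316 -1.54456693]
place F [ 1.7 -0.2  1.9]
t 45.3333
0.035323955330223256 [ 447.9 -329.6   25.1  105.6   86.5]
```

View pics/w5.png

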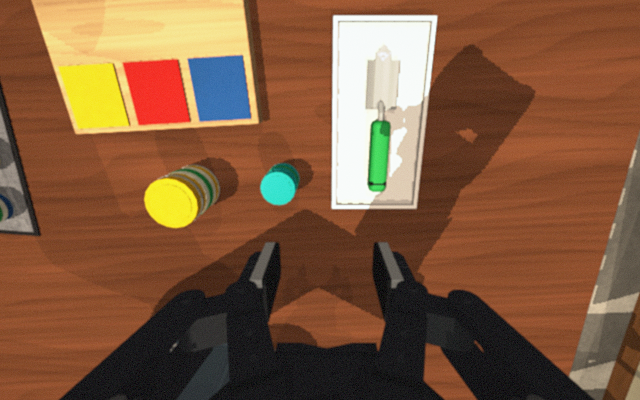

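The trowel lies flat, centred and lengthwise in the tray (handle at (378,155), blade at (382,75)). The tins can go back now, gripped along x so that both axes get centred.

```bash
python3 - <<'E'
from h import *; from cell import r
C={"yellow":(.5565,.0752),"red":(.5565,-.0150),"blue":(.5565,-.1050)}
for c in("blue","yellow","red"):
    pick(SLOT[c],.0145,np.pi/2,.8); place(C[c],.044,np.pi/2,.8)
p=[.50,-.02,.34];r.move_to(p,q_for(p,0))
im=wrist();cv2.imwrite("pics/w6.png",im["pixels"][:,:,::-1])
W=world(im);x,y,z=W[...,0],W[...,1],W[...,2]
for c in("red","yellow","blue"):
  for lo,hi in((.025,.042),(.086,.1)):
    for b in blobs((cmask(im,c)>0)&(z>lo)&(z<hi)&(x>.47)&(x<.8),150):
        print(c,lo,b.sum(),"z",np.round(np.median(z[b]),4),"rect",rect(W[b][:,:2]))
E
```

```text
grip opening 0.601 down F [0.6 0.2 0.4] lifted 0.598 t 51.075
place F [0.1 0.3 4.7]
t 54.9167
grip opening 0.599 down F [-0.9 -0.1 -0.3] lifted 0.603 t 59.2
place F [-0.2  0.6  6.5]
t 62.35
grip opening 0.599 down F [0.3 1.2 0.5] lifted 0.601 t 65.9667
place F [-1.7  0.9  6.5]
t 69.3333
red 0.025 1534 z 0.0328 rect [ 5.573e+02 -1.560e+01  8.290e+01  7.710e+01  2.000e-01]
red 0.086 1209 z 0.0933 rect [559.3 -15.9  50.7  50.1  89.7]
yellow 0.025 504 z 0.033 rect [587.1  75.1  24.   77.1   0.8]
yellow 0.025 603 z 0.0327 rect [5.287e+02 7.640e+01 2.980e+01 8.090e+01 2.000e-01]
yellow 0.086 1211 z 0.0933 rect [559.2  74.3  50.8  50.2  89.5]
blue 0.025 1126 z 0.0329 rect [ 5.576e+02 -1.053e+02  7.980e+01  7.240e+01  1.000e-01]
blue 0.086 1136 z 0.0933 rect [ 557.6 -104.8   49.4   48.4    6.9]
```

View pics/w6.png

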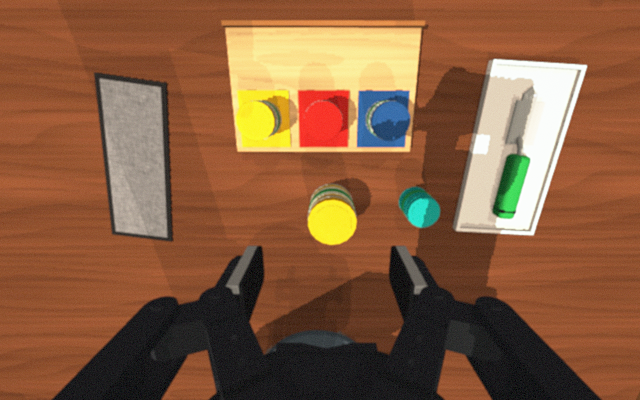

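The yellow, red and blue tins stand at (260,120), (323,120) and (388,120), each on its own card within about 2 mm of centre. The trowel is still in the tray and the gripper is clear of everything.

```bash
python3 -c "
from cell import r
r.sleep(.5); print(r.hand_in())"
```

```text
the job is handed in; nothing more can be done
None
```

The job is done and handed in after about 70 s of robot time: the trowel lies flat and lengthwise in the white tray, and each tin stands upright on the card of its own colour, within about 2 mm of its centre.

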